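# Find the lid that rubs and press it home

### The arm

A 6-joint arm with a two-finger parallel gripper is mounted at the origin on the work surface. World frame = base frame: x ahead of the robot, y to its left, z up, the work surface at z = 0. Lengths are in mm, angles in rad, forces in N, time in s.
With the tool pointing down it reaches from about 225 to 725 mm from the base axis. Payload 3.1 kg.
Tool frame: the origin (TCP) lies midway between the tips of the shut fingers; the grasp point (between the pads) lies bot.pinch_z behind it (bot.pinch_z is the distance from the TCP to the grasp point, in mm); y points along the fingers, x is the direction in which the jaws open and shut, and the axes are right-handed (so a half turn about y gives the same grasp; the last joint's range is limited). The gripper opens to 85 mm and grips with 20 to 120 N. Pads are 22 mm wide; open, the fingers measure 114 mm over their backs; the gripper's body (76 mm by 85 mm) begins 54 mm behind the grasp point. The pads swing forward as they close: fully open they stand 13 mm farther back than shut.
Start: joints at [0.989, 0.048, 0.099, 1.622, 0, 1.443], TCP at [230.157, 471.853, 231.312] pointing down, gripper open.
Joint ranges: [-2.91, 2.91], [-0.99, 1.94], [-1.21, 1.42], [-2.12, 2.29], [-1.49, 1.47], [-3.14, 3.14]. Speed limits (rad/s): [2.79, 2.79, 3.14, 3.14, 3.14, 3.14].

### API

Orientations are given as a 3x3 rotation matrix whose columns are the frame's x, y, z axes.
In Python, from station import bot gives the robot as it stands.
- The arm moves only by the tool arm_command, never from a script. Its argument "rows" is a list of rows, each an object with "translation": the shift along the world's x, y, z in m, a list of three; "roll": the turn about the world's z in degrees. A call has 1 to 10 rows; each row is the pose to reach, as a shift and turn from the pose commanded when the call began; what a row does not reach only later rows make up. A row lasts 1/8 s, in which the tool goes at most 62.5 mm and 10.7 degrees, less where a joint would pass 70% of its speed; a pose out of reach is approached as far as the arm can. A call with a gripper value outside its range is refused whole. "claw" is the gripper's target within -1 to 1 (shut at 1, half-way at 0, fully open at -1), set as the call begins (left out, the last holds). The fingers move at their own pace and stop on an object; "squeeze" is the grip in N (left out, the last holds). Time passes only in rows, so rows that repeat a pose let the fingers close. It gives the time, the measured TCP pose, the force and the opening at its end, in the units of the state.
- bot.read_state(): the state, without advancing time (a new reading comes with each control period).
- bot.camera(name): name is "side" or "top" or "wrist"; returns the picture (400x640x3 uint8, red, green, blue); there is no depth.
- bot.calibration(name): a dict with "fx", "fy", "cx", "cy" (pixels), "k1" (the pictures are not rectified: a ray, as slopes to the right and down, at radius r is drawn at 1 + k1 r^2 times it, then the intrinsics apply), "extrinsics" (4x4, takes a point from world to camera coordinates). Camera axes: x right, y up, looking along -z (the intrinsics and any distortion apply to the point x, -y, -z); pixel columns grow to the right and rows downward; lengths in mm; the calibration is good to about 2 mm. A picture is of the moment at which its call begins: read the wrist's pose just before it. calibration takes no time and is no camera call; for the wrist camera it gives the pose at the moment of the call.
- bot.close_job(): hands the job in, once; it reports no verdict.
The state is a dict: "time_s": time; "qpos": joint angles; "joint_velocities": joint speeds; "joint_torque": joint torques, N m; "tcp_pos": TCP position; "tcp_rot": TCP orientation; "ft_force": force on the tool from outside, world axes, zero at the start; "torque": the same for the moment, N m; "grip_width": finger opening in mm.
Only numpy, scipy, OpenCV 4.12 (cv2) and the standard library are available. Lean on these libraries where they do the work, as an engineer would, in place of code of your own. Each camera call takes 0.05 s, during which the arm holds its last target.

### The job

On the hand-turned sample changer one of the six pots has its push-on lid not fully down, and that lid drags under the detector when the wheel is turned. Turn the wheel slowly by its crank and feel which pot it is, bring that pot out from under the detector and press its lid gently but fully home, leaving the other lids alone. Then use the crank to bring this same pot to stand centred under the detector, let go, and leave the pots in their sockets, the detector and the other things on the bench undisturbed.

Things in the scene. Friction and masses are not known exactly. Their poses are not given: they have to be found in the camera images.
- changer: Sample changer fixed to the bench: grey-green base plate 420 x 360 x 16 mm with a round aluminium turntable (the wheel, 310 mm across, upper face 46 mm above the bench) and the detector's stand at one end. Origin: on the wheel's upright axis, at the bench surface; z up, x from the axis towards the detector.
- wheel (a joint): Angle of the turntable, rad, anticlockwise from above, no stops, 0 at the start; at 0 the crank points straight away from the detector. It turns with a light drag (about 1 N at the crank) and stays where it is left; while the bad lid is under the detector the drag rises to about 5 to 8 N at the crank.
- pot_ring (a point): Point on the wheel's axis, 96 mm above the bench: the height of the top of a lid that is home. Six white pots, 50 mm across, stand in the wheel's black sockets (12 mm high), centres 120 mm from the axis and 60 degrees apart. At wheel angle 0 they are 30, 90, 150, 210, 270 and 330 degrees anticlockwise from the direction axis to detector; they turn with the wheel.
- spindle (a point): Point on the wheel's axis, 175 mm above the bench; the hub column below it ends at 152 mm. About the lids (pale, 54 mm across, pushed on): five are home; one, in a different pot each time, stands 3 to 4 mm high. Pressed in the middle it gives at 12 to 14 N and slides straight down to a firm stop. More than 40 N may crack a lid.
- crank_grip (a point): Middle of the crank's grip: an upright black knob 22 mm in diameter, 44 mm tall (154 to 198 mm above the bench), 58 mm from the wheel's axis; this point is 177 mm above the bench. The knob spins freely on its pin, so the hand need not turn as it goes round. Moves with the wheel.
- under_window (a point): Point under the middle of the detector, 120 mm from the wheel's axis, 96 mm above the bench: where the pot being counted is centred.
- detector: Detector on its stand, same origin and axes as the changer. Steel post 196 mm from the axis, top 163 mm above the bench; aluminium head 68 mm across, centred 120 mm from the axis, 113 to 149 mm above the bench. Under it a rounded sprung steel guard, 52 mm across, hangs to 97.5 mm and clears home lids by 1.5 mm; the bad lid rubs on it within about 20 degrees of the detector.

How it is judged:
By the outcome, as a careful person would: the job done as asked, in the order asked, and still so for the second after the job is handed in, with the robot touching nothing.
It also fails if it takes over 72 s, if anything falls off the work surface, if the arm or the gripper's body presses on something with over 40 N, if the wrist force passes 120 N, or if a joint passes its speed limit or range.

## Working session

There is one attempt and no reset: what is moved stays moved. The work goes in short steps, Python scripts to look and compute and a tool call to move; the robot and the scene stay as the last step left them, time stands still between calls to the robot, and variables do not carry over. Pictures are saved under pics/ and viewed, and the job is handed in when it is done.

Besides the shell and the picture viewer there is one more tool, called as name(argument=value, ...), one argument or row to a line, values as JSON. arm_command: Moves the arm, as the interface text tells. Its arguments: {"type":"object","properties":{"rows":{"type":"array","items":{"type":"object","properties":{"translation":{"type":"array","items":{"type":"number"}},"roll":{"type":"number"}}}},"claw":{"type":"number"},"squeeze":{"type":"number"}},"required":["rows"]}

```bash
ls; mkdir -p pics; python3 - <<'E'
from station import bot
import cv2
s=bot.read_state(); print(s['time_s'],s['tcp_pos'],s['tcp_rot'],s['ft_force'],s['grip_width'],bot.pinch_z)
for n in('top','side'):
    im=bot.camera(n); cv2.imwrite(f'pics/{n}0.png',im[:,:,::-1]); c=bot.calibration(n); print(n,c)
E
```

```text
pics
0.0 [229.80692978 471.30484903 230.09575926] [[ 4.38413757e-01 -1.35976895e-03 -8.98772234e-01]
 [ 8.98769948e-01 -2.05263054e-03  4.38415747e-01]
 [-2.44099146e-03 -9.99996969e-01  3.22218000e-04]] [0.69063315 0.29602981 0.17784098] 85.57344438294139 18.700000000000003
top {'fx': 426.6217840375151, 'fy': 426.6217840375151, 'cx': 318.63787103820545, 'cy': 199.8668926502076, 'k1': -0.06663236431315663, 'extrinsics': array([[ 3.81651428e-03, -9.99590463e-01,  2.83608880e-02,
         4.28011848e+00],
       [ 9.89967221e-01,  7.78264235e-03,  1.41082714e-01,
        -5.97119444e+02],
       [-1.41245658e-01,  2.75379052e-02,  9.89591495e-01,
        -6.97953465e+02],
       [ 0.00000000e+00,  0.00000000e+00,  0.00000000e+00,
         1.00000000e+00]])}
side {'fx': 485.43186358357, 'fy': 485.43186358357, 'cx': 318.086567529252, 'cy': 195.04458490910977, 'k1': 0.04361384060173292, 'extrinsics': array([[-8.73181968e-01, -4.87309464e-01, -9.09593830e-03,
         5.43172958e+02],
       [ 3.31556007e-01, -6.07568279e-01,  7.21755776e-01,
        -2.90565033e+02],
       [-3.57244824e-01,  6.27208316e-01,  6.92088046e-01,
        -5.60182035e+02],
       [ 0.00000000e+00,  0.00000000e+00,  0.00000000e+00,
         1.00000000e+00]])}
```

View pics/top0.png

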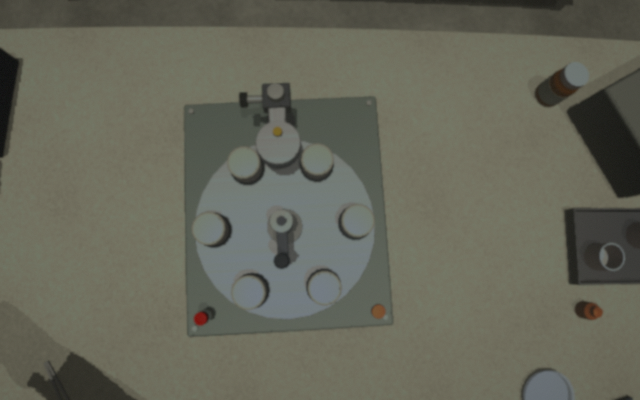

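View pics/side0.png

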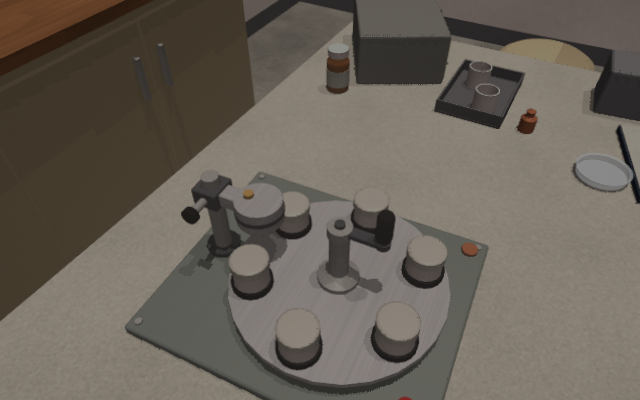

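The top view shows the wheel centred near (284,228), the crank knob at (282,260), and the detector head at (278,143). There are six lids around the wheel. Next I'll measure the axis and heading.

```bash
cat > h.py <<'E'
import numpy as np,cv2
from station import bot
def und(c,u,v):
    x=(u-c['cx'])/c['fx'];y=(v-c['cy'])/c['fy'];xd,yd=x,y
    for _ in range(20):
        f=1+c['k1']*(x*x+y*y); x,y=xd/f,yd/f
    return x,y
def ray(c,u,v):
    x,y=und(c,u,v);E=c['extrinsics'];R=E[:3,:3];o=-R.T@E[:3,3]
    return o,R.T@np.array([x,-y,-1.])
def cast(c,u,v,z):
    o,d=ray(c,u,v);return o+d*(z-o[2])/d[2]
def proj(c,p):
    q=c['extrinsics'][:3,:3]@np.asarray(p,float)+c['extrinsics'][:3,3]
    x,y=q[0]/-q[2],-q[1]/-q[2];f=1+c['k1']*(x*x+y*y)
    return c['cx']+c['fx']*x*f,c['cy']+c['fy']*y*f
E
python3 - <<'E'
from h import *
im=cv2.imread('pics/top0.png')
big=cv2.resize(im[80:340,170:410],None,fx=3.0,fy=2.3*1.0) if 0 else cv2.resize(im[85:325,180:400],None,fx=2.5,fy=2.5,interpolation=cv2.INTER_CUBIC)
cv2.imwrite('pics/top0z.png',cv2.convertScaleAbs(big,alpha=1.5))
print(im[300,300],im[250,310],im[230,355],im[165,245],im[120,230],im[290,323])
g=cv2.medianBlur(cv2.cvtColor(im,cv2.COLOR_BGR2GRAY),3)
c=cv2.HoughCircles(cv2.resize(g,None,fx=2,fy=2),cv2.HOUGH_GRADIENT_ALT,1.5,20,param1=120,param2=.75,minRadius=24,maxRadius=60)
print(c[0]/2 if c is not None else None)
E
```

```text
[129 124 114] [123 124 116] [127 124 116] [115 123 114] [76 85 79] [131 123 115]
[[356.25     221.25      16.81101 ]
 [324.75     288.75      18.301027]
 [277.5      141.75      21.665226]
 [609.75     257.25      14.211527]
 [286.5      225.75      17.782154]
 [208.5      228.        15.793942]
 [243.       162.75      15.790804]
 [248.25     292.5       16.437391]
 [317.25     159.        15.805063]
 [248.25     292.5       20.252607]
 [548.25      93.        13.697449]]
```

View pics/top0z.png

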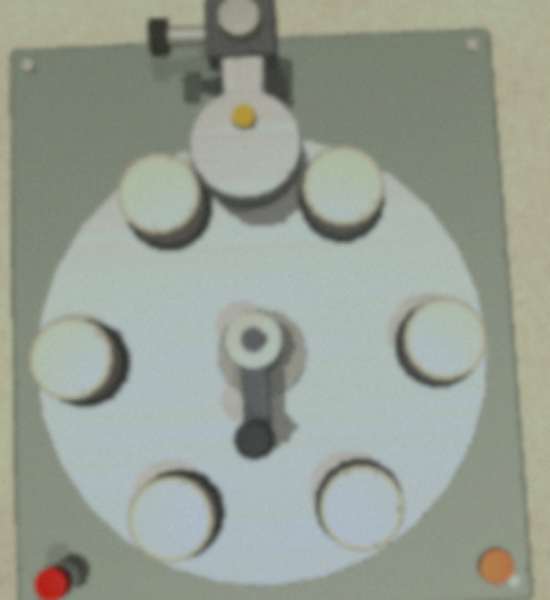

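```bash
python3 - <<'E'
from h import *
from scipy.optimize import least_squares
c=bot.calibration('top')
P=lambda x,y,z:cast(c,180+x/2.5-.3,85+y/2.5-.3,z)
L=np.array([P(x,y,96) for x,y in [(161,194),(343,187),(443,340),(360,503),(174,515),(73,359)]])
ang=np.radians([30,-30,-90,-150,150,90])
r=least_squares(lambda p:(np.c_[p[0]+120*np.cos(ang+p[2]),p[1]+120*np.sin(ang+p[2])]-L[:,:2]).ravel(),[430,60,0])
print('lids',r.x,np.degrees(r.x[2]));print(r.fun.reshape(-1,2).round(1))
k=P(254,439,198);hb=P(254,340,152);d=P(245,146,149)
print('knob',k,'hub',hb,'det',d, 'mid', np.linalg.norm(d-hb),np.degrees(np.arctan2(*(d-hb)[1::-1])),np.degrees(np.arctan2(*(hb-k)[1::-1])))
# wheel
im=cv2.imread('pics/top0.png').astype(int)
g=cv2.cvtColor(im.astype('uint8'),cv2.COLOR_BGR2GRAY)
pts=[]
for x,y in [(64,260),(90,445),(130,480),(255,583),(310,578),(430,455),(470,400),(478,270),(440,215),(408,175),(85,235),(45,310)]: pts.append(P(x,y,46)[:2])
pts=np.array(pts)
q=least_squares(lambda p:np.hypot(*(pts-p[:2]).T)-155,[430,60]);print('wheel',q.x,q.fun.round(1))
cs=bot.calibration('side')
for p in ([*hb[:2],152],k,d): print(proj(cs,p))
E
```

```text
lids [5.50534785e+02 6.53348180e+01 6.00306419e-02] 3.439502424544627
[[ 0.6  0.9]
 [ 2.  -0.7]
 [ 1.5 -2.3]
 [-2.9 -1.6]
 [-2.2  2. ]
 [ 0.9  1.6]]
knob [492.76692417  61.77300865 198.        ] hub [550.22142799  65.31876991 152.        ] det [667.9232605   72.88174947 149.        ] mid 117.98271074681438 3.676509584862558 3.5314868562748276
wheel [562.91371465  61.60387366] [ -3.7 -13.8 -20.6  10.6   9.8 -18.5 -10.5  -3.   -8.9  -5.8  -9.1  -0.2]
(np.float64(341.5595640675539), np.float64(225.35518872578223))
(np.float64(388.3088928072122), np.float64(213.95297672609243))
(np.float64(260.6049226071479), np.float64(199.4164871375119))
```

arm_command(
  rows=[
    {"translation":[0.026,-0.041,0]},
    {"translation":[0.052,-0.082,0]},
    {"translation":[0.079,-0.123,0]},
    {"translation":[0.105,-0.164,0]},
    {"translation":[0.131,-0.205,0]},
    {"translation":[0.158,-0.246,0]},
    {"translation":[0.184,-0.287,0]},
    {"translation":[0.21,-0.328,0]},
    {"translation":[0.237,-0.369,0]},
    {"translation":[0.263,-0.4095,0]},
  ],
  claw=-1,
)

```text
invalid input
```

```bash
python3 - <<'E'
from h import *
s=bot.read_state(); print(s['time_s'],s['tcp_pos'].round(2),s['ft_force'],s['qpos'])
c=bot.calibration('wrist');im=bot.camera('wrist');cv2.imwrite('pics/w1.png',cv2.convertScaleAbs(im[:,:,::-1],alpha=1.4))
im2=bot.camera('side');cv2.imwrite('pics/s1.png',cv2.convertScaleAbs(im2[:,:,::-1],alpha=1.4))
import pickle;pickle.dump(c,open('cw1.pkl','wb'))
print(proj(c,[492.6,61.8,198]),proj(c,[550.4,65.3,152]),s['tcp_rot'])
E
```

```text
0.1 [229.87 471.39 230.23] [0.0915931  0.29778038 0.30072463] [ 9.89177935e-01  4.86720838e-02  9.77500584e-02  1.62200407e+00
 -8.83499002e-06  1.44301800e+00]
(np.float64(68.66659445771282), np.float64(617.7089266614623)) (np.float64(125.96670348584115), np.float64(593.6400286785305)) [[ 4.38418852e-01 -1.16266006e-03 -8.98770025e-01]
 [ 8.98768292e-01 -1.78442917e-03  4.38420315e-01]
 [-2.11352524e-03 -9.99997732e-01  2.62634601e-04]]
```

View pics/w1.png

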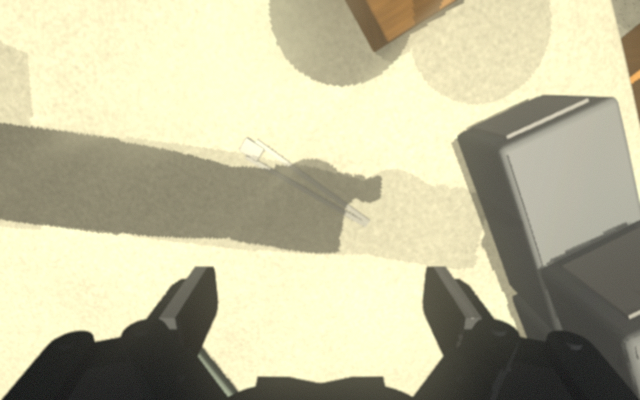

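View pics/s1.png

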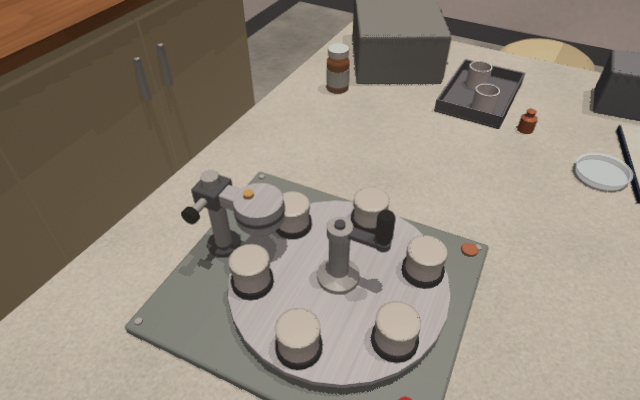

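The call was refused, and the wrist and side views confirm the arm hasn't moved. I'll retry with roll included in every row.

arm_command(
  rows=[
    {"translation":[0.026,-0.041,0],"roll":0},
    {"translation":[0.052,-0.082,0],"roll":0},
    {"translation":[0.079,-0.123,0],"roll":0},
    {"translation":[0.105,-0.164,0],"roll":0},
    {"translation":[0.131,-0.205,0],"roll":0},
    {"translation":[0.158,-0.246,0],"roll":0},
    {"translation":[0.184,-0.287,0],"roll":0},
    {"translation":[0.21,-0.328,0],"roll":0},
    {"translation":[0.237,-0.369,0],"roll":0},
    {"translation":[0.263,-0.4095,0],"roll":0},
  ],
  claw=-1,
)

```text
time_s: 1.45
tcp_pos: [493.8, 60.9, 231.1]
tcp_rot: [[0.439, -0.0, -0.899], [0.899, 0.0, 0.439], [0.0, -1.0, 0.0]]
ft_force: [0.2, 0.4, -0.6]
grip_width: 85.2
```

```bash
python3 - <<'E'
from h import *
s=bot.read_state(); print(s['time_s'],s['tcp_pos'].round(2),s['ft_force'],s['qpos'])
c=bot.calibration('wrist');im=bot.camera('wrist');cv2.imwrite('pics/w2.png',cv2.convertScaleAbs(im[:,:,::-1],alpha=1.4))
im2=bot.camera('side');cv2.imwrite('pics/s2.png',cv2.convertScaleAbs(im2[:,:,::-1],alpha=1.4))
print(proj(c,[492.6,61.8,198]),proj(c,[550.4,65.3,152]))
import pickle;pickle.dump(c,open('cw2.pkl','wb'))
E
```

```text
1.45 [493.77  60.88 231.13] [ 0.20113836  0.41825733 -0.58375642] [-1.23487249e-02 -2.35279748e-02  2.66266680e-02  1.62098205e+00
  2.39331209e-04  4.41705766e-01]
(np.float64(322.1432951643064), np.float64(237.65850643183228)) (np.float64(362.2374003704822), np.float64(278.09180178315506))
```

View pics/w2.png

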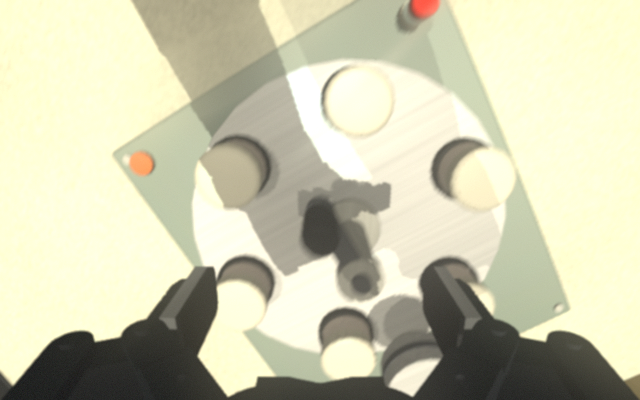

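View pics/s2.png

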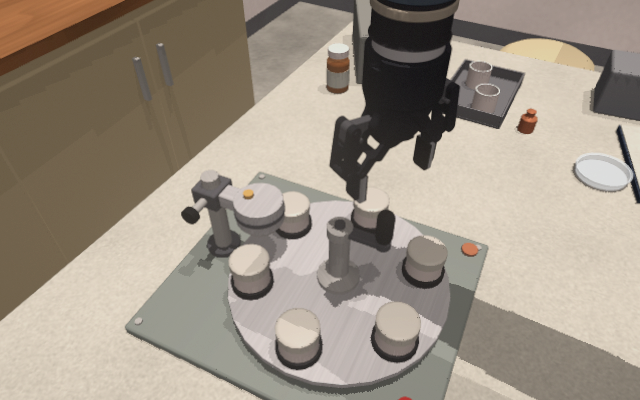

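The wrist view shows the knob at about (321,235) and the hub top at (361,281), both within a few pixels of prediction. I'll descend over the knob and close on it.

arm_command(
  rows=[
    {"translation":[-0.001,0.001,-0.03],"roll":0},
    {"translation":[-0.001,0.001,-0.065],"roll":0},
    {"translation":[-0.001,0.001,-0.065],"roll":0},
  ],
)

```text
time_s: 1.92
tcp_pos: [489.1, 64.0, 162.8]
tcp_rot: [[0.438, -0.008, -0.899], [0.899, 0.0, 0.438], [-0.003, -1.0, 0.007]]
ft_force: [-0.5, -0.1, 0.7]
grip_width: 85.6
```

arm_command(
  rows=[
    {"translation":[0,0,0],"roll":0},
    {"translation":[0,0,0],"roll":0},
    {"translation":[0,0,0],"roll":0},
    {"translation":[0,0,0],"roll":0},
    {"translation":[0,0,0],"roll":0},
  ],
  claw=1,
  squeeze=30,
)

```text
time_s: 2.55
tcp_pos: [492.7, 63.2, 167.7]
tcp_rot: [[0.439, 0.002, -0.899], [0.899, -0.0, 0.439], [0.001, -1.0, -0.002]]
ft_force: [-1.9, -1.6, 5.5]
grip_width: 20.9
```

```bash
cat > arc.py <<'E'
import sys,numpy as np
def arc(a0,a1,n=10,r=58):
    a=np.radians(np.linspace(a0,a1,n+1)); p=r*np.c_[np.cos(a),np.sin(a)]
    return ', '.join('{"translation": [%.4f, %.4f, 0], "roll": 0}'%tuple((q-p[0])/1000) for q in p[1:])
if __name__=='__main__':
    a0,a1,n=map(float,sys.argv[1:4]); print('['+arc(a0,a1,int(n))+']')
E
for a in 183 213 243 273 303 333 363 393 423 453 483 513; do echo $a; python3 arc.py $a $((a+30)) 10 | sed 's/, "roll": 0//g;s/"translation": //g;s/, 0\]/]/g'; done; python3 -c "
from station import bot; s=bot.read_state();print(s['ft_force'],s['tcp_pos'])"
```

```text
183
[{[0.0002, -0.0030]}, {[0.0006, -0.0060]}, {[0.0012, -0.0090]}, {[0.0019, -0.0120]}, {[0.0028, -0.0149]}, {[0.0038, -0.0177]}, {[0.0049, -0.0206]}, {[0.0062, -0.0233]}, {[0.0077, -0.0260]}, {[0.0093, -0.0286]}]
213
[{[0.0017, -0.0025]}, {[0.0036, -0.0049]}, {[0.0055, -0.0072]}, {[0.0076, -0.0094]}, {[0.0098, -0.0115]}, {[0.0121, -0.0135]}, {[0.0146, -0.0153]}, {[0.0171, -0.0171]}, {[0.0196, -0.0186]}, {[0.0223, -0.0201]}]
243
[{[0.0027, -0.0013]}, {[0.0055, -0.0025]}, {[0.0084, -0.0035]}, {[0.0113, -0.0043]}, {[0.0143, -0.0051]}, {[0.0173, -0.0056]}, {[0.0203, -0.0060]}, {[0.0233, -0.0062]}, {[0.0263, -0.0063]}, {[0.0294, -0.0062]}]
273
[{[0.0030, 0.0002]}, {[0.0060, 0.0006]}, {[0.0090, 0.0012]}, {[0.0120, 0.0019]}, {[0.0149, 0.0028]}, {[0.0177, 0.0038]}, {[0.0206, 0.0049]}, {[0.0233, 0.0062]}, {[0.0260, 0.0077]}, {[0.0286, 0.0093]}]
303
[{[0.0025, 0.0017]}, {[0.0049, 0.0036]}, {[0.0072, 0.0055]}, {[0.0094, 0.0076]}, {[0.0115, 0.0098]}, {[0.0135, 0.0121]}, {[0.0153, 0.0146]}, {[0.0171, 0.0171]}, {[0.0186, 0.0196]}, {[0.0201, 0.0223]}]
333
[{[0.0013, 0.0027]}, {[0.0025, 0.0055]}, 
[... 858 characters left out ...]
.0090, -0.0012]}, {[-0.0120, -0.0019]}, {[-0.0149, -0.0028]}, {[-0.0177, -0.0038]}, {[-0.0206, -0.0049]}, {[-0.0233, -0.0062]}, {[-0.0260, -0.0077]}, {[-0.0286, -0.0093]}]
483
[{[-0.0025, -0.0017]}, {[-0.0049, -0.0036]}, {[-0.0072, -0.0055]}, {[-0.0094, -0.0076]}, {[-0.0115, -0.0098]}, {[-0.0135, -0.0121]}, {[-0.0153, -0.0146]}, {[-0.0171, -0.0171]}, {[-0.0186, -0.0196]}, {[-0.0201, -0.0223]}]
513
[{[-0.0013, -0.0027]}, {[-0.0025, -0.0055]}, {[-0.0035, -0.0084]}, {[-0.0043, -0.0113]}, {[-0.0051, -0.0143]}, {[-0.0056, -0.0173]}, {[-0.0060, -0.0203]}, {[-0.0062, -0.0233]}, {[-0.0063, -0.0263]}, {[-0.0062, -0.0294]}]
[-1.86963535 -1.63402573  5.5430097 ] [492.66956632  63.22702203 167.69368455]
```

arm_command(
  rows=[
    {"translation":[0.0002,-0.003,0],"roll":0},
    {"translation":[0.0006,-0.006,0],"roll":0},
    {"translation":[0.0012,-0.009,0],"roll":0},
    {"translation":[0.0019,-0.012,0],"roll":0},
    {"translation":[0.0028,-0.0149,0],"roll":0},
  ],
)

```text
time_s: 3.18
tcp_pos: [495.3, 48.7, 167.7]
tcp_rot: [[0.438, 0.002, -0.899], [0.899, 0.001, 0.438], [0.002, -1.0, -0.001]]
ft_force: [-1.3, 0.6, 5.4]
grip_width: 20.8
```

arm_command(
  rows=[
    {"translation":[0.001,-0.0028,0],"roll":0},
    {"translation":[0.0021,-0.0057,0],"roll":0},
    {"translation":[0.0034,-0.0084,0],"roll":0},
    {"translation":[0.0049,-0.0111,0],"roll":0},
    {"translation":[0.0065,-0.0137,0],"roll":0},
  ],
)

```text
time_s: 3.8
tcp_pos: [501.8, 34.8, 167.6]
tcp_rot: [[0.438, 0.002, -0.899], [0.899, 0.0, 0.438], [0.001, -1.0, -0.001]]
ft_force: [-2.2, -0.2, 6.4]
grip_width: 21.1
```

Drag is about 1 N with the pot at 330° centred, so that one isn't bad. I'll carry on to +60 and then +90.

arm_command(
  rows=[
    {"translation":[0.0017,-0.0025,0],"roll":0},
    {"translation":[0.0036,-0.0049,0],"roll":0},
    {"translation":[0.0055,-0.0072,0],"roll":0},
    {"translation":[0.0076,-0.0094,0],"roll":0},
    {"translation":[0.0098,-0.0115,0],"roll":0},
    {"translation":[0.0121,-0.0135,0],"roll":0},
    {"translation":[0.0146,-0.0153,0],"roll":0},
    {"translation":[0.0171,-0.0171,0],"roll":0},
    {"translation":[0.0196,-0.0186,0],"roll":0},
    {"translation":[0.0223,-0.0201,0],"roll":0},
  ],
)

```text
time_s: 5.05
tcp_pos: [524.3, 14.5, 167.7]
tcp_rot: [[0.438, 0.002, -0.899], [0.899, -0.0, 0.438], [0.001, -1.0, -0.002]]
ft_force: [-1.5, -0.3, 5.6]
grip_width: 20.7
```

arm_command(
  rows=[
    {"translation":[0.0027,-0.0013,0],"roll":0},
    {"translation":[0.0055,-0.0025,0],"roll":0},
    {"translation":[0.0084,-0.0035,0],"roll":0},
    {"translation":[0.0113,-0.0043,0],"roll":0},
    {"translation":[0.0143,-0.0051,0],"roll":0},
    {"translation":[0.0173,-0.0056,0],"roll":0},
    {"translation":[0.0203,-0.006,0],"roll":0},
    {"translation":[0.0233,-0.0062,0],"roll":0},
    {"translation":[0.0263,-0.0063,0],"roll":0},
    {"translation":[0.0294,-0.0062,0],"roll":0},
  ],
)

```text
time_s: 6.3
tcp_pos: [553.9, 8.4, 167.7]
tcp_rot: [[0.438, 0.002, -0.899], [0.899, -0.0, 0.438], [0.001, -1.0, -0.002]]
ft_force: [-1.2, -0.4, 5.5]
grip_width: 20.7
```

arm_command(
  rows=[
    {"translation":[0.003,0.0002,0],"roll":0},
    {"translation":[0.006,0.0006,0],"roll":0},
    {"translation":[0.009,0.0012,0],"roll":0},
    {"translation":[0.012,0.0019,0],"roll":0},
    {"translation":[0.0149,0.0028,0],"roll":0},
    {"translation":[0.0177,0.0038,0],"roll":0},
    {"translation":[0.0206,0.0049,0],"roll":0},
    {"translation":[0.0233,0.0062,0],"roll":0},
    {"translation":[0.026,0.0077,0],"roll":0},
    {"translation":[0.0286,0.0093,0],"roll":0},
  ],
)

```text
time_s: 7.55
tcp_pos: [582.4, 17.8, 167.7]
tcp_rot: [[0.438, 0.002, -0.899], [0.899, 0.0, 0.438], [0.001, -1.0, -0.002]]
ft_force: [-1.3, 1.0, 5.9]
grip_width: 20.6
```

arm_command(
  rows=[
    {"translation":[0.0025,0.0017,0],"roll":0},
    {"translation":[0.0049,0.0036,0],"roll":0},
    {"translation":[0.0072,0.0055,0],"roll":0},
    {"translation":[0.0094,0.0076,0],"roll":0},
    {"translation":[0.0115,0.0098,0],"roll":0},
    {"translation":[0.0135,0.0121,0],"roll":0},
    {"translation":[0.0153,0.0146,0],"roll":0},
    {"translation":[0.0171,0.0171,0],"roll":0},
    {"translation":[0.0186,0.0196,0],"roll":0},
    {"translation":[0.0201,0.0223,0],"roll":0},
  ],
)

```text
time_s: 8.8
tcp_pos: [602.3, 40.0, 167.7]
tcp_rot: [[0.438, 0.002, -0.899], [0.899, -0.0, 0.438], [0.001, -1.0, -0.002]]
ft_force: [-1.5, -0.4, 5.9]
grip_width: 20.4
```

arm_command(
  rows=[
    {"translation":[0.0013,0.0027,0],"roll":0},
    {"translation":[0.0025,0.0055,0],"roll":0},
    {"translation":[0.0035,0.0084,0],"roll":0},
    {"translation":[0.0043,0.0113,0],"roll":0},
    {"translation":[0.0051,0.0143,0],"roll":0},
    {"translation":[0.0056,0.0173,0],"roll":0},
    {"translation":[0.006,0.0203,0],"roll":0},
    {"translation":[0.0062,0.0233,0],"roll":0},
    {"translation":[0.0063,0.0263,0],"roll":0},
    {"translation":[0.0062,0.0294,0],"roll":0},
  ],
)

```text
time_s: 10.05
tcp_pos: [608.5, 69.1, 167.8]
tcp_rot: [[0.439, 0.002, -0.899], [0.899, -0.001, 0.439], [0.0, -1.0, -0.002]]
ft_force: [-1.7, -1.5, 5.0]
grip_width: 20.8
```

arm_command(
  rows=[
    {"translation":[-0.0002,0.003,0],"roll":0},
    {"translation":[-0.0006,0.006,0],"roll":0},
    {"translation":[-0.0012,0.009,0],"roll":0},
    {"translation":[-0.0019,0.012,0],"roll":0},
    {"translation":[-0.0028,0.0149,0],"roll":0},
    {"translation":[-0.0038,0.0177,0],"roll":0},
    {"translation":[-0.0049,0.0206,0],"roll":0},
    {"translation":[-0.0062,0.0233,0],"roll":0},
    {"translation":[-0.0077,0.026,0],"roll":0},
    {"translation":[-0.0093,0.0286,0],"roll":0},
  ],
)

```text
time_s: 11.3
tcp_pos: [599.5, 97.5, 167.7]
tcp_rot: [[0.439, 0.002, -0.899], [0.899, -0.001, 0.439], [0.0, -1.0, -0.003]]
ft_force: [-0.5, -1.5, 4.3]
grip_width: 20.5
```

arm_command(
  rows=[
    {"translation":[-0.0017,0.0025,0],"roll":0},
    {"translation":[-0.0036,0.0049,0],"roll":0},
    {"translation":[-0.0055,0.0072,0],"roll":0},
    {"translation":[-0.0076,0.0094,0],"roll":0},
    {"translation":[-0.0098,0.0115,0],"roll":0},
    {"translation":[-0.0121,0.0135,0],"roll":0},
    {"translation":[-0.0146,0.0153,0],"roll":0},
    {"translation":[-0.0171,0.0171,0],"roll":0},
    {"translation":[-0.0196,0.0186,0],"roll":0},
    {"translation":[-0.0223,0.0201,0],"roll":0},
  ],
)

```text
time_s: 12.55
tcp_pos: [577.6, 117.7, 167.7]
tcp_rot: [[0.439, 0.003, -0.899], [0.899, -0.001, 0.439], [0.001, -1.0, -0.003]]
ft_force: [0.6, -2.5, 5.5]
grip_width: 20.9
```

arm_command(
  rows=[
    {"translation":[-0.0027,0.0013,0],"roll":0},
    {"translation":[-0.0055,0.0025,0],"roll":0},
    {"translation":[-0.0084,0.0035,0],"roll":0},
    {"translation":[-0.0113,0.0043,0],"roll":0},
    {"translation":[-0.0143,0.0051,0],"roll":0},
    {"translation":[-0.0173,0.0056,0],"roll":0},
    {"translation":[-0.0203,0.006,0],"roll":0},
    {"translation":[-0.0233,0.0062,0],"roll":0},
    {"translation":[-0.0263,0.0063,0],"roll":0},
    {"translation":[-0.0294,0.0062,0],"roll":0},
  ],
)

```text
time_s: 13.8
tcp_pos: [548.4, 124.3, 167.7]
tcp_rot: [[0.439, 0.004, -0.899], [0.899, -0.0, 0.439], [0.002, -1.0, -0.004]]
ft_force: [1.2, -1.3, 4.9]
grip_width: 21.0
```

Five of the six are clear, which leaves the 30° pot. I'll turn it under the detector to feel it.

arm_command(
  rows=[
    {"translation":[-0.003,-0.0002,0],"roll":0},
    {"translation":[-0.006,-0.0006,0],"roll":0},
    {"translation":[-0.009,-0.0012,0],"roll":0},
    {"translation":[-0.012,-0.0019,0],"roll":0},
    {"translation":[-0.0149,-0.0028,0],"roll":0},
    {"translation":[-0.0177,-0.0038,0],"roll":0},
    {"translation":[-0.0206,-0.0049,0],"roll":0},
    {"translation":[-0.0233,-0.0062,0],"roll":0},
    {"translation":[-0.026,-0.0077,0],"roll":0},
    {"translation":[-0.0286,-0.0093,0],"roll":0},
  ],
)

```text
time_s: 15.05
tcp_pos: [519.7, 115.4, 167.7]
tcp_rot: [[0.438, 0.004, -0.899], [0.899, 0.001, 0.438], [0.003, -1.0, -0.003]]
ft_force: [1.6, 0.8, 5.7]
grip_width: 20.7
```

arm_command(
  rows=[
    {"translation":[-0.0025,-0.0017,0],"roll":0},
    {"translation":[-0.0049,-0.0036,0],"roll":0},
    {"translation":[-0.0072,-0.0055,0],"roll":0},
    {"translation":[-0.0094,-0.0076,0],"roll":0},
    {"translation":[-0.0115,-0.0098,0],"roll":0},
    {"translation":[-0.0135,-0.0121,0],"roll":0},
  ],
)

```text
time_s: 15.8
tcp_pos: [508.2, 105.9, 167.7]
tcp_rot: [[0.437, 0.008, -0.899], [0.899, 0.007, 0.437], [0.01, -1.0, -0.004]]
ft_force: [7.4, 7.5, 1.8]
grip_width: 20.5
```

The resistance jumped to about 10 N at wheel 318°, so the bad pot is the one that starts at 30°. I'll back it out to wheel 260°, which puts the pot about 70° from the detector.

```bash
python3 arc.py 141 112 8;python3 arc.py 112 83 8
```

```text
[{"translation": [0.0024, 0.0028, 0], "roll": 0}, {"translation": [0.0050, 0.0054, 0], "roll": 0}, {"translation": [0.0077, 0.0078, 0], "roll": 0}, {"translation": [0.0106, 0.0101, 0], "roll": 0}, {"translation": [0.0136, 0.0122, 0], "roll": 0}, {"translation": [0.0167, 0.0141, 0], "roll": 0}, {"translation": [0.0200, 0.0158, 0], "roll": 0}, {"translation": [0.0233, 0.0173, 0], "roll": 0}]
[{"translation": [0.0034, 0.0013, 0], "roll": 0}, {"translation": [0.0070, 0.0023, 0], "roll": 0}, {"translation": [0.0105, 0.0031, 0], "roll": 0}, {"translation": [0.0142, 0.0037, 0], "roll": 0}, {"translation": [0.0178, 0.0041, 0], "roll": 0}, {"translation": [0.0215, 0.0042, 0], "roll": 0}, {"translation": [0.0251, 0.0041, 0], "roll": 0}, {"translation": [0.0288, 0.0038, 0], "roll": 0}]
```

arm_command(
  rows=[
    {"translation":[0.0024,0.0028,0],"roll":0},
    {"translation":[0.005,0.0054,0],"roll":0},
    {"translation":[0.0077,0.0078,0],"roll":0},
    {"translation":[0.0106,0.0101,0],"roll":0},
    {"translation":[0.0136,0.0122,0],"roll":0},
    {"translation":[0.0167,0.0141,0],"roll":0},
    {"translation":[0.02,0.0158,0],"roll":0},
    {"translation":[0.0233,0.0173,0],"roll":0},
  ],
)

```text
time_s: 16.8
tcp_pos: [528.7, 120.0, 167.7]
tcp_rot: [[0.439, 0.002, -0.899], [0.899, -0.001, 0.439], [0.0, -1.0, -0.002]]
ft_force: [-0.9, -1.3, 7.5]
grip_width: 20.7
```

arm_command(
  rows=[
    {"translation":[0.0034,0.0013,0],"roll":0},
    {"translation":[0.007,0.0023,0],"roll":0},
    {"translation":[0.0105,0.0031,0],"roll":0},
    {"translation":[0.0142,0.0037,0],"roll":0},
    {"translation":[0.0178,0.0041,0],"roll":0},
    {"translation":[0.0215,0.0042,0],"roll":0},
    {"translation":[0.0251,0.0041,0],"roll":0},
    {"translation":[0.0288,0.0038,0],"roll":0},
    {"translation":[0.0288,0.0038,0],"roll":0},
  ],
)

```text
time_s: 17.92
tcp_pos: [558.6, 123.7, 167.7]
tcp_rot: [[0.439, 0.004, -0.899], [0.899, -0.001, 0.439], [0.001, -1.0, -0.004]]
ft_force: [0.9, -1.0, 6.0]
grip_width: 20.9
```

arm_command(
  rows=[
    {"translation":[0,0,0],"roll":0},
    {"translation":[0,0,0],"roll":0},
    {"translation":[0,0,0],"roll":0},
    {"translation":[0,0,0],"roll":0},
  ],
  claw=-1,
)

```text
time_s: 18.42
tcp_pos: [556.7, 124.1, 165.8]
tcp_rot: [[0.438, -0.001, -0.899], [0.899, -0.0, 0.438], [-0.001, -1.0, 0.001]]
ft_force: [0.1, 0.6, 0.4]
grip_width: 85.6
```

arm_command(
  rows=[
    {"translation":[0,0,0.03],"roll":0},
    {"translation":[0,0,0.07],"roll":0},
  ],
)

```text
time_s: 18.68
tcp_pos: [555.9, 124.0, 235.3]
tcp_rot: [[0.438, -0.004, -0.899], [0.899, -0.0, 0.438], [-0.002, -1.0, 0.003]]
ft_force: [0.5, 1.3, 0.6]
grip_width: 85.5
```

```bash
python3 - <<'E'
from h import *
s=bot.read_state(); print(s['time_s'],s['tcp_pos'].round(2),s['ft_force'],s['grip_width'])
for n in('top','side','wrist'):
    c=bot.calibration(n);im=bot.camera(n); cv2.imwrite(f'pics/{n}3.png',cv2.convertScaleAbs(im[:,:,::-1],alpha=1.4))
E
```

```text
18.675 [555.94 123.96 235.29] [0.48841137 1.29322992 0.62436416] 85.52504194160575
```

View pics/top3.png

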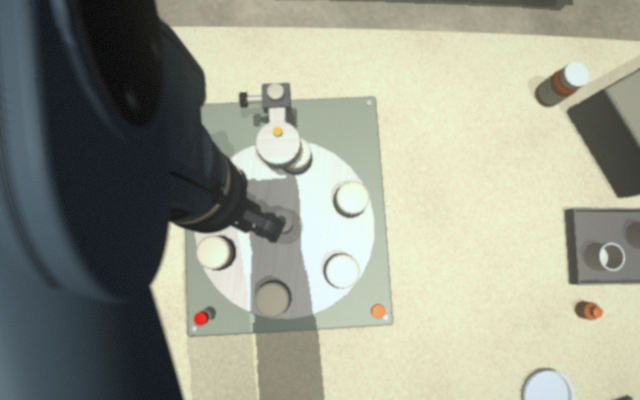

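View pics/side3.png

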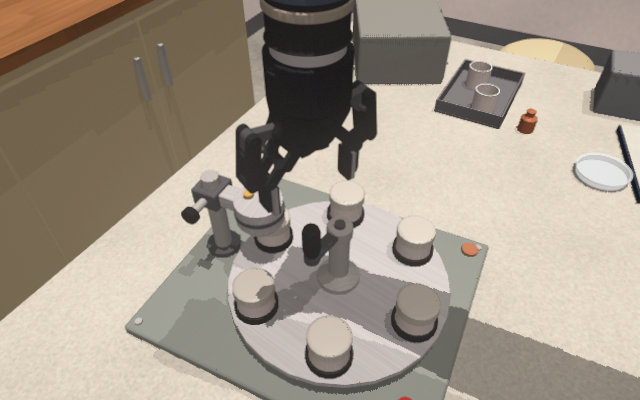

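The top view shows the bad pot, now at about -70°, at pixel (350,198) and clear of the detector. I'll measure its lid's centre.

```bash
python3 - <<'E'
from h import *
c=bot.calibration('top')
im=cv2.imread('pics/top3.png');cv2.imwrite('pics/top3z.png',cv2.resize(im[120:300,300:400],None,fx=5,fy=3.33) if 0 else cv2.resize(im[165:305,310:390],None,fx=4,fy=4,interpolation=cv2.INTER_CUBIC))
for a in(-70,-72,-68,-130): 
  t=np.radians(a+3.5);print(a,proj(c,[550.4+120*np.cos(t),65.3+120*np.sin(t),99 if a!=-130 else 96]), 550.4+120*np.cos(t),65.3+120*np.sin(t))
E
```

```text
-70 (np.float64(352.2821003780262), np.float64(194.42705016544838)) 598.2498882710295 -44.747208926214896
-72 (np.float64(353.2941076748766), np.float64(196.8150358530951)) 594.3801472069157 -46.35010815784295
-68 (np.float64(351.1885904936213), np.float64(192.07757892452344)) 602.0613316169954 -43.01023412198326
-130 (np.float64(343.98889051418956), np.float64(269.36336793866195)) 479.021265589839 -31.162823274066085
```

View pics/top3z.png

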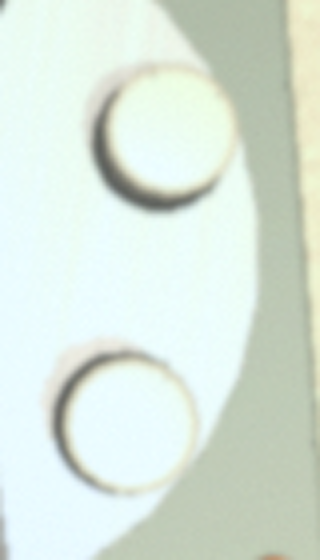

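View pics/wrist3.png

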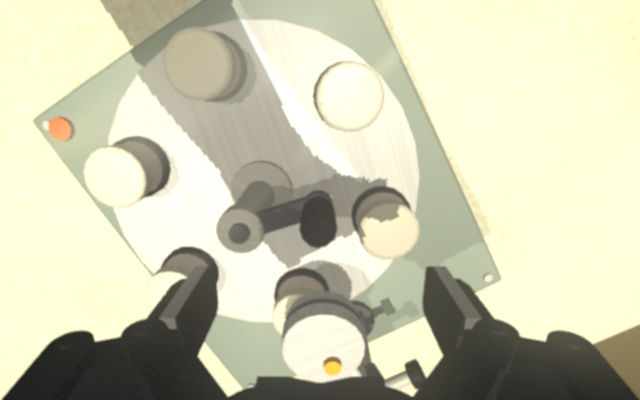

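arm_command(
  rows=[
    {"translation":[0.005,-0.025,0],"roll":0},
    {"translation":[0.013,-0.06,0],"roll":0},
    {"translation":[0.022,-0.098,0],"roll":0},
    {"translation":[0.03,-0.135,0],"roll":0},
    {"translation":[0.036,-0.16,0],"roll":0},
    {"translation":[0.039,-0.1695,0],"roll":0},
    {"translation":[0.039,-0.1695,-0.03],"roll":0},
    {"translation":[0.039,-0.1695,-0.07],"roll":0},
    {"translation":[0.039,-0.1695,-0.1],"roll":0},
    {"translation":[0.039,-0.1695,-0.115],"roll":0},
  ],
  claw=1,
)

```text
time_s: 20.08
tcp_pos: [594.3, -44.2, 118.3]
tcp_rot: [[0.437, -0.005, -0.899], [0.899, 0.001, 0.437], [-0.001, -1.0, 0.005]]
ft_force: [0.2, -0.4, 0.6]
grip_width: 0.1
```

arm_command(
  rows=[
    {"translation":[0,0,0],"roll":0},
    {"translation":[0,0,0],"roll":0},
  ],
)

```text
time_s: 20.32
tcp_pos: [597.0, -45.4, 122.9]
tcp_rot: [[0.438, 0.003, -0.899], [0.899, -0.0, 0.438], [0.001, -1.0, -0.002]]
ft_force: [-0.3, -0.0, 0.6]
grip_width: 0.1
```

```bash
python3 - <<'E'
from h import *
s=bot.read_state(); print(s['time_s'],s['tcp_pos'].round(2),s['ft_force'],s['grip_width'])
for n in('side',):
    c=bot.calibration(n);im=bot.camera(n); cv2.imwrite(f'pics/{n}4.png',cv2.convertScaleAbs(cv2.resize(im[150:350,180:440,::-1],None,fx=3,fy=3),alpha=1.4))
E
```

```text
20.325 [597.01 -45.36 122.93] [-0.32956513 -0.04241616  0.61581597] 0.130769447467759
```

View pics/side4.png

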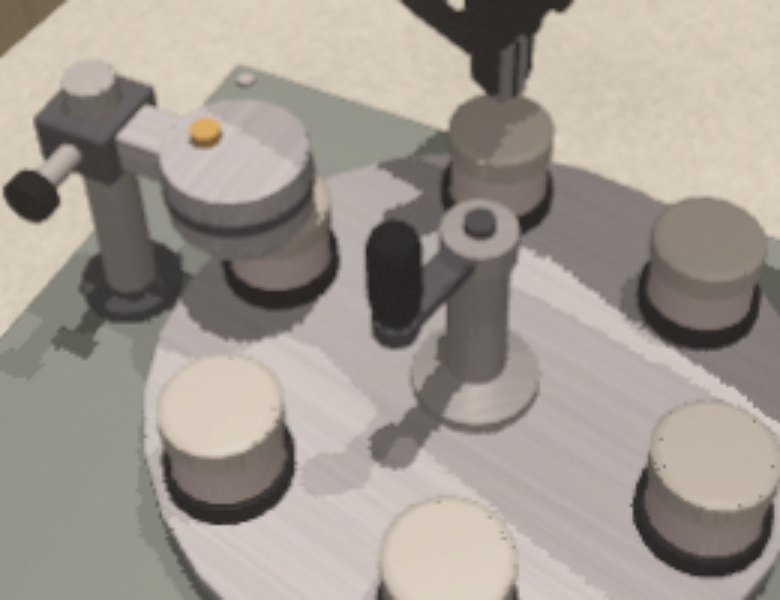

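arm_command(
  rows=[
    {"translation":[-0.001,0,-0.003],"roll":0},
    {"translation":[-0.001,0,-0.007],"roll":0},
    {"translation":[-0.001,0,-0.011],"roll":0},
    {"translation":[-0.001,0,-0.014],"roll":0},
    {"translation":[-0.001,0,-0.016],"roll":0},
    {"translation":[-0.001,0,-0.017],"roll":0},
    {"translation":[-0.001,0,-0.018],"roll":0},
    {"translation":[-0.001,0,-0.018],"roll":0},
  ],
)

```text
time_s: 21.38
tcp_pos: [595.1, -45.4, 103.3]
tcp_rot: [[0.438, 0.0, -0.899], [0.899, -0.0, 0.438], [0.0, -1.0, -0.0]]
ft_force: [-0.9, -0.3, -0.6]
grip_width: 0.2
```

arm_command(
  rows=[
    {"translation":[0,0,-0.001],"roll":0},
    {"translation":[0,0,-0.002],"roll":0},
    {"translation":[0,0,-0.003],"roll":0},
    {"translation":[0,0,-0.003],"roll":0},
  ],
)

```text
time_s: 21.88
tcp_pos: [595.0, -45.4, 100.2]
tcp_rot: [[0.438, -0.0, -0.899], [0.899, 0.0, 0.438], [-0.0, -1.0, 0.0]]
ft_force: [0.5, -0.1, -0.2]
grip_width: 0.1
```

arm_command(
  rows=[
    {"translation":[0,0,-0.0005],"roll":0},
    {"translation":[0,0,-0.001],"roll":0},
    {"translation":[0,0,-0.001],"roll":0},
  ],
)

```text
time_s: 22.25
tcp_pos: [595.2, -45.4, 99.8]
tcp_rot: [[0.438, 0.001, -0.899], [0.899, -0.0, 0.438], [0.0, -1.0, -0.001]]
ft_force: [-0.3, -0.8, 2.6]
grip_width: 0.0
```

arm_command(
  rows=[
    {"translation":[0,0,-0.0005],"roll":0},
    {"translation":[0,0,-0.001],"roll":0},
    {"translation":[0,0,-0.001],"roll":0},
  ],
)

```text
time_s: 22.62
tcp_pos: [595.8, -45.2, 99.8]
tcp_rot: [[0.438, 0.002, -0.899], [0.899, 0.0, 0.438], [0.001, -1.0, -0.002]]
ft_force: [-0.6, 1.3, 5.6]
grip_width: -0.2
```

Contact came at z 99.8, so the lid is about 3.8 mm high. The arm yields at roughly 3 N/mm, so I'll press on in small steps.

arm_command(
  rows=[
    {"translation":[0,0,-0.0007],"roll":0},
    {"translation":[0,0,-0.0014],"roll":0},
    {"translation":[0,0,-0.002],"roll":0},
    {"translation":[0,0,-0.002],"roll":0},
  ],
)

```text
time_s: 23.12
tcp_pos: [596.9, -44.9, 99.7]
tcp_rot: [[0.438, 0.005, -0.899], [0.899, 0.001, 0.438], [0.003, -1.0, -0.005]]
ft_force: [-2.2, 1.6, 10.5]
grip_width: 0.1
```

arm_command(
  rows=[
    {"translation":[0,0,-0.0007],"roll":0},
    {"translation":[0,0,-0.0014],"roll":0},
    {"translation":[0,0,-0.002],"roll":0},
    {"translation":[0,0,-0.002],"roll":0},
  ],
)

```text
time_s: 23.62
tcp_pos: [597.1, -44.8, 98.1]
tcp_rot: [[0.438, 0.006, -0.899], [0.899, 0.001, 0.438], [0.003, -1.0, -0.005]]
ft_force: [-1.1, 1.5, 11.8]
grip_width: 0.3
```

arm_command(
  rows=[
    {"translation":[0,0,-0.0007],"roll":0},
    {"translation":[0,0,-0.0014],"roll":0},
    {"translation":[0,0,-0.002],"roll":0},
    {"translation":[0,0,-0.002],"roll":0},
  ],
)

```text
time_s: 24.12
tcp_pos: [597.2, -44.8, 96.1]
tcp_rot: [[0.438, 0.006, -0.899], [0.899, 0.001, 0.438], [0.003, -1.0, -0.005]]
ft_force: [-1.6, 3.0, 11.4]
grip_width: 0.0
```

arm_command(
  rows=[
    {"translation":[0,0,-0.0007],"roll":0},
    {"translation":[0,0,-0.0014],"roll":0},
    {"translation":[0,0,-0.002],"roll":0},
    {"translation":[0,0,-0.002],"roll":0},
  ],
)

```text
time_s: 24.62
tcp_pos: [598.2, -44.5, 96.0]
tcp_rot: [[0.437, 0.009, -0.899], [0.899, 0.001, 0.437], [0.005, -1.0, -0.008]]
ft_force: [-2.2, 1.5, 15.8]
grip_width: -0.1
```

Firm stop at z 96.0, where a home lid should sit. One more small push to confirm it.

arm_command(
  rows=[
    {"translation":[-0.0005,0,-0.0007],"roll":0},
    {"translation":[-0.001,0,-0.0014],"roll":0},
    {"translation":[-0.001,0,-0.0025],"roll":0},
    {"translation":[-0.001,0,-0.0025],"roll":0},
  ],
)

```text
time_s: 25.12
tcp_pos: [598.7, -44.4, 95.9]
tcp_rot: [[0.437, 0.013, -0.899], [0.899, 0.001, 0.437], [0.007, -1.0, -0.011]]
ft_force: [-1.9, 4.1, 22.3]
grip_width: -0.0
```

arm_command(
  rows=[
    {"translation":[0.001,0,0.005],"roll":0},
    {"translation":[0.001,0,0.012],"roll":0},
    {"translation":[0.001,0,0.035],"roll":0},
    {"translation":[0.001,0,0.08],"roll":0},
    {"translation":[0.001,0,0.12],"roll":0},
    {"translation":[0.001,0,0.148],"roll":0},
  ],
)

```text
time_s: 25.88
tcp_pos: [595.1, -45.8, 236.9]
tcp_rot: [[0.439, 0.0, -0.899], [0.899, -0.0, 0.439], [-0.0, -1.0, -0.0]]
ft_force: [-0.1, 0.3, 0.2]
grip_width: 0.2
```

arm_command(
  rows=[
    {"translation":[-0.005,0.025,0],"roll":0},
    {"translation":[-0.013,0.06,0],"roll":0},
    {"translation":[-0.022,0.098,0],"roll":0},
    {"translation":[-0.03,0.135,0],"roll":0},
    {"translation":[-0.035,0.155,0],"roll":0},
    {"translation":[-0.038,0.166,0],"roll":0},
    {"translation":[-0.038,0.1695,0],"roll":0},
    {"translation":[-0.038,0.1695,0],"roll":0},
  ],
  claw=-1,
)

```text
time_s: 26.88
tcp_pos: [557.4, 123.4, 235.7]
tcp_rot: [[0.439, -0.0, -0.898], [0.898, -0.001, 0.439], [-0.0, -1.0, -0.0]]
ft_force: [-1.2, 0.0, -0.2]
grip_width: 85.7
```

```bash
python3 - <<'E'
from h import *
s=bot.read_state(); print(s['time_s'],s['tcp_pos'].round(2),s['ft_force'],s['grip_width'])
for n in('wrist','top'):
    c=bot.calibration(n);im=bot.camera(n); cv2.imwrite(f'pics/{n}5.png',cv2.convertScaleAbs(im[:,:,::-1],alpha=1.4))
    t=np.radians(79); print(proj(c,[550.4+58*np.cos(t),65.3+58*np.sin(t),198]),proj(c,[550.4,65.3,152]))
    for a in (-70,-72):
        t=np.radians(a+3.5);print(proj(c,[550.4+120*np.cos(t),65.3+120*np.sin(t),96]))
E
```

```text
26.875 [557.35 123.35 235.69] [-1.22261093  0.03517559 -0.24053322] 85.6869294945794
(np.float64(322.98905124847465), np.float64(243.85277600471133)) (np.float64(240.87916419486436), np.float64(236.27801952322002))
(np.float64(176.6631391231234), np.float64(303.6368445658291))
(np.float64(172.9205356409797), np.float64(301.0009967807081))
(np.float64(237.53184376744605), np.float64(208.99757847268748)) (np.float64(281.31475274393176), np.float64(220.57840390044956))
(np.float64(352.0845830373606), np.float64(194.7125485600075))
(np.float64(353.09207826856976), np.float64(197.09045132086447))
```

View pics/wrist5.png

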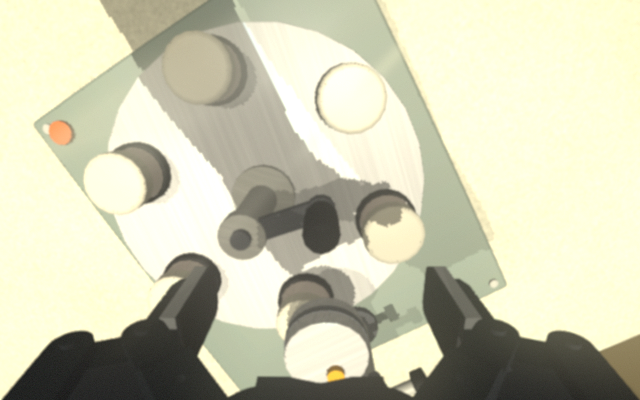

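View pics/top5.png

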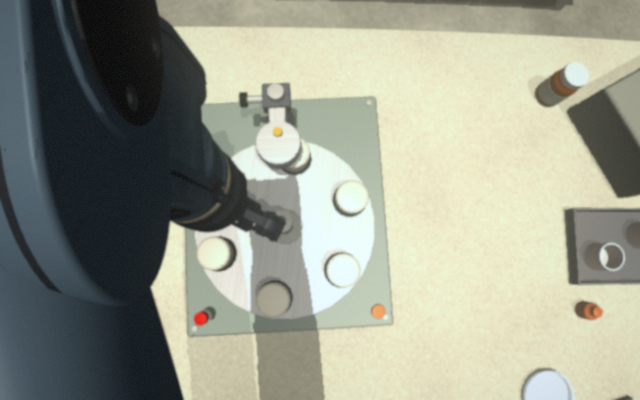

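The wheel hasn't moved, and the wrist view has the knob at about (321,235), directly under the tool. I'll regrip.

arm_command(
  rows=[
    {"translation":[0,0,-0.025],"roll":0},
    {"translation":[0,0,-0.05],"roll":0},
    {"translation":[0,0,-0.065],"roll":0},
    {"translation":[0,0,-0.07],"roll":0},
    {"translation":[0,0,-0.07],"roll":0},
    {"translation":[0,0,-0.07],"roll":0},
  ],
)

```text
time_s: 27.72
tcp_pos: [557.8, 124.1, 167.1]
tcp_rot: [[0.438, 0.002, -0.899], [0.899, 0.0, 0.438], [0.001, -1.0, -0.002]]
ft_force: [0.0, 0.1, 0.1]
grip_width: 85.2
```

arm_command(
  rows=[
    {"translation":[0,0,0],"roll":0},
    {"translation":[0,0,0],"roll":0},
    {"translation":[0,0,0],"roll":0},
    {"translation":[0,0,0],"roll":0},
    {"translation":[0,0,0],"roll":0},
  ],
  claw=1,
  squeeze=30,
)

```text
time_s: 28.35
tcp_pos: [557.1, 124.1, 166.0]
tcp_rot: [[0.438, 0.0, -0.899], [0.899, 0.0, 0.438], [0.0, -1.0, -0.0]]
ft_force: [-0.3, -1.2, 1.2]
grip_width: 20.8
```

```bash
python3 - <<'E'
import numpy as np
from scipy.optimize import least_squares
from station import bot
P=np.array([(495.3,48.7),(501.8,34.8),(524.3,14.5),(553.9,8.4),(582.4,17.8),(602.3,40),(608.5,69.1),(599.5,97.5),(577.6,117.7),(548.4,124.3),(519.7,115.4),(558.6,123.7)])
q=least_squares(lambda p:np.hypot(*(P-p[:2]).T)-p[2],[550,65,58]);print(q.x,q.fun.round(1))
s=bot.read_state();p=s['tcp_pos'][:2];print(s['tcp_pos'],s['grip_width'],s['ft_force'],np.degrees(np.arctan2(*(p-q.x[:2])[::-1])))
a=np.radians(153.5);print(q.x[:2]+58*np.array([np.cos(a),np.sin(a)]))
p=np.array([492.7,63.2]);print(np.degrees(np.arctan2(*(p-q.x[:2])[::-1])))
E
python3 arc.py 82.5 118 10; python3 arc.py 118 153.5 10
```

```text
[550.56515372  66.29301397  58.02419482] [-0.   0.   0.  -0.  -0.   0.  -0.   0.   0.1  0.  -0.  -0.1]
[557.09770631 124.08083853 166.0084256 ] 20.832645308962686 [-0.33156623 -1.2273104   1.24616725] 83.5504497263735
[498.65896075  92.17248713]
-176.94033201126234
[{"translation": [-0.0036, 0.0004, 0], "roll": 0}, {"translation": [-0.0072, 0.0005, 0], "roll": 0}, {"translation": [-0.0108, 0.0004, 0], "roll": 0}, {"translation": [-0.0143, 0.0001, 0], "roll": 0}, {"translation": [-0.0179, -0.0004, 0], "roll": 0}, {"translation": [-0.0214, -0.0012, 0], "roll": 0}, {"translation": [-0.0249, -0.0021, 0], "roll": 0}, {"translation": [-0.0283, -0.0033, 0], "roll": 0}, {"translation": [-0.0316, -0.0047, 0], "roll": 0}, {"translation": [-0.0348, -0.0063, 0], "roll": 0}]
[{"translation": [-0.0031, -0.0018, 0], "roll": 0}, {"translation": [-0.0061, -0.0038, 0], "roll": 0}, {"translation": [-0.0090, -0.0059, 0], "roll": 0}, {"translation": [-0.0117, -0.0082, 0], "roll": 0}, {"translation": [-0.0143, -0.0107, 0], "roll": 0}, {"translation": [-0.0167, -0.0134, 0], "roll": 0}, {"translation": [-0.0190, -0.0162, 0], "roll": 0}, {"translation": [-0.0211, -0.0191, 0], "roll": 0}, {"translation": [-0.0230, -0.0222, 0], "roll": 0}, {"translation": [-0.0247, -0.0253, 0], "roll": 0}]
```

The gripper readings fit a circle to 0.1 mm: axis (550.6, 66.3), radius 58.0. The knob now sits at 83.55° and needs to reach about 153.3°.

```bash
python3 arc.py 83.5 118.5 10; python3 arc.py 118.5 153.3 10
```

```text
[{"translation": [-0.0035, 0.0003, 0], "roll": 0}, {"translation": [-0.0071, 0.0004, 0], "roll": 0}, {"translation": [-0.0106, 0.0002, 0], "roll": 0}, {"translation": [-0.0141, -0.0001, 0], "roll": 0}, {"translation": [-0.0176, -0.0007, 0], "roll": 0}, {"translation": [-0.0211, -0.0015, 0], "roll": 0}, {"translation": [-0.0245, -0.0025, 0], "roll": 0}, {"translation": [-0.0278, -0.0037, 0], "roll": 0}, {"translation": [-0.0311, -0.0051, 0], "roll": 0}, {"translation": [-0.0342, -0.0067, 0], "roll": 0}]
[{"translation": [-0.0030, -0.0018, 0], "roll": 0}, {"translation": [-0.0060, -0.0037, 0], "roll": 0}, {"translation": [-0.0088, -0.0059, 0], "roll": 0}, {"translation": [-0.0114, -0.0082, 0], "roll": 0}, {"translation": [-0.0140, -0.0106, 0], "roll": 0}, {"translation": [-0.0163, -0.0132, 0], "roll": 0}, {"translation": [-0.0186, -0.0160, 0], "roll": 0}, {"translation": [-0.0206, -0.0188, 0], "roll": 0}, {"translation": [-0.0225, -0.0218, 0], "roll": 0}, {"translation": [-0.0241, -0.0249, 0], "roll": 0}]
```

arm_command(
  rows=[
    {"translation":[-0.0035,0.0003,0],"roll":0},
    {"translation":[-0.0071,0.0004,0],"roll":0},
    {"translation":[-0.0106,0.0002,0],"roll":0},
    {"translation":[-0.0141,-0.0001,0],"roll":0},
    {"translation":[-0.0176,-0.0007,0],"roll":0},
    {"translation":[-0.0211,-0.0015,0],"roll":0},
    {"translation":[-0.0245,-0.0025,0],"roll":0},
    {"translation":[-0.0278,-0.0037,0],"roll":0},
    {"translation":[-0.0311,-0.0051,0],"roll":0},
    {"translation":[-0.0342,-0.0067,0],"roll":0},
  ],
)

```text
time_s: 29.6
tcp_pos: [522.5, 117.6, 166.0]
tcp_rot: [[0.438, -0.0, -0.899], [0.899, 0.001, 0.438], [0.001, -1.0, 0.0]]
ft_force: [-0.2, 2.7, 2.5]
grip_width: 20.9
```

arm_command(
  rows=[
    {"translation":[-0.003,-0.0018,0],"roll":0},
    {"translation":[-0.006,-0.0037,0],"roll":0},
    {"translation":[-0.0088,-0.0059,0],"roll":0},
    {"translation":[-0.0114,-0.0082,0],"roll":0},
    {"translation":[-0.014,-0.0106,0],"roll":0},
    {"translation":[-0.0163,-0.0132,0],"roll":0},
    {"translation":[-0.0186,-0.016,0],"roll":0},
  ],
)

```text
time_s: 30.48
tcp_pos: [503.7, 101.3, 166.0]
tcp_rot: [[0.438, -0.001, -0.899], [0.899, 0.0, 0.438], [-0.0, -1.0, 0.001]]
ft_force: [-2.7, 3.4, 5.8]
grip_width: 20.8
```

arm_command(
  rows=[
    {"translation":[-0.002,-0.0028,0],"roll":0},
    {"translation":[-0.0039,-0.0058,0],"roll":0},
    {"translation":[-0.0055,-0.0089,0],"roll":0},
    {"translation":[-0.0055,-0.0089,0],"roll":0},
    {"translation":[-0.0055,-0.0089,0],"roll":0},
  ],
)

```text
time_s: 31.1
tcp_pos: [497.6, 91.3, 166.0]
tcp_rot: [[0.439, -0.002, -0.898], [0.898, -0.002, 0.439], [-0.003, -1.0, 0.001]]
ft_force: [-2.9, 1.7, 6.8]
grip_width: 21.2
```

```bash
python3 - <<'E'
from h import *
s=bot.read_state();p=s['tcp_pos'][:2];print(s['tcp_pos'],s['grip_width'],s['ft_force'],np.degrees(np.arctan2(*(p-[550.57,66.29])[::-1])))
E
```

```text
[497.62505897  91.33005522 165.95192679] 21.15730439113576 [-2.85640876  1.66449528  6.7722825 ] 154.68841703373533
```

No rubbing on this pass. Next I'll release, retreat and check the centring.

arm_command(
  rows=[
    {"translation":[0,0,0],"roll":0},
    {"translation":[0,0,0],"roll":0},
    {"translation":[0,0,0],"roll":0},
    {"translation":[0,0,0],"roll":0},
  ],
  claw=-1,
)

```text
time_s: 31.6
tcp_pos: [498.7, 92.3, 165.5]
tcp_rot: [[0.439, -0.0, -0.899], [0.899, -0.0, 0.439], [-0.001, -1.0, 0.0]]
ft_force: [0.0, 0.6, 0.3]
grip_width: 85.5
```

arm_command(
  rows=[
    {"translation":[0,0,0.025],"roll":0},
    {"translation":[0,0,0.06],"roll":0},
    {"translation":[0,0,0.075],"roll":0},
    {"translation":[-0.03,0.045,0.075],"roll":0},
    {"translation":[-0.06,0.09,0.075],"roll":0},
    {"translation":[-0.09,0.135,0.075],"roll":0},
    {"translation":[-0.12,0.18,0.075],"roll":0},
    {"translation":[-0.15,0.225,0.075],"roll":0},
    {"translation":[-0.18,0.27,0.075],"roll":0},
    {"translation":[-0.2,0.3,0.075],"roll":0},
  ],
)

```text
time_s: 32.85
tcp_pos: [297.1, 394.0, 240.1]
tcp_rot: [[0.437, -0.001, -0.9], [0.9, -0.0, 0.437], [-0.001, -1.0, 0.0]]
ft_force: [0.4, -0.3, 0.2]
grip_width: 85.5
```

```bash
python3 - <<'E'
from h import *
s=bot.read_state(); print(s['time_s'],s['tcp_pos'].round(2))
for n in('top','side'):
    im=bot.camera(n); cv2.imwrite(f'pics/{n}6.png',im[:,:,::-1])
im=cv2.imread('pics/top6.png');cv2.imwrite('pics/top6z.png',cv2.convertScaleAbs(cv2.resize(im[85:325,180:400],None,fx=2.5,fy=2.5,interpolation=cv2.INTER_CUBIC),alpha=1.5))
im=cv2.imread('pics/side6.png');cv2.imwrite('pics/side6z.png',cv2.convertScaleAbs(cv2.resize(im[150:350,180:440],None,fx=3,fy=3),alpha=1.4))
E
```

```text
32.85 [297.08 394.02 240.13]
```

View pics/top6z.png

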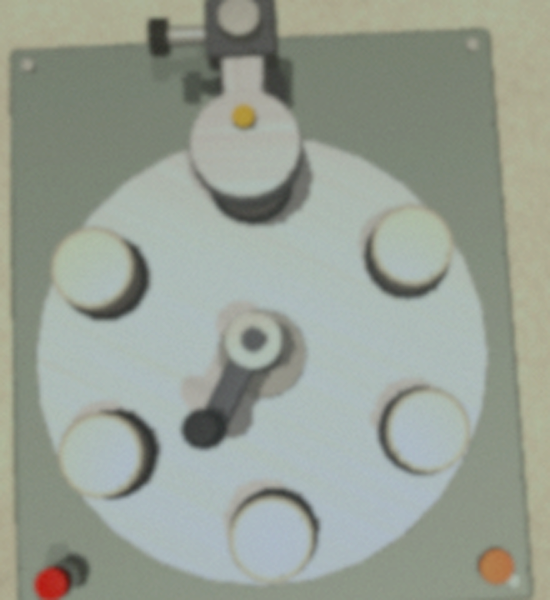

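View pics/side6z.png

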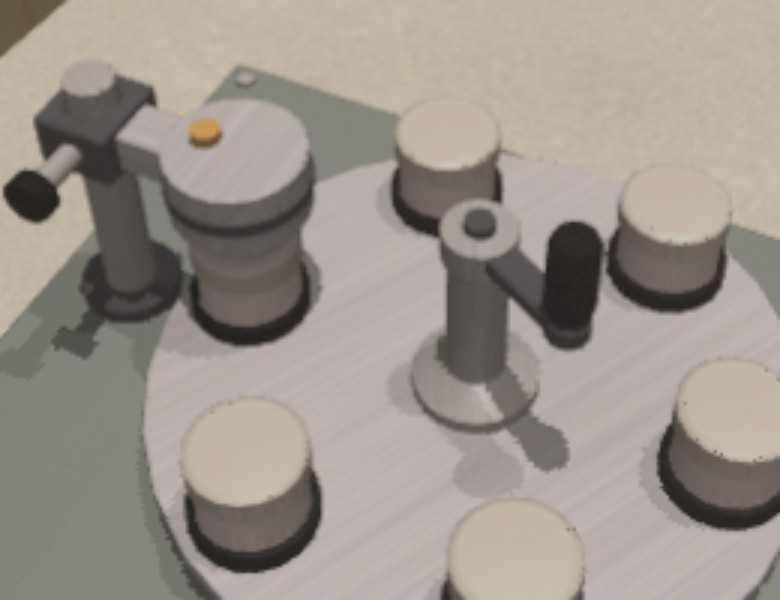

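```bash
python3 - <<'E'
from h import *
from scipy.optimize import least_squares
c=bot.calibration('top')
P=lambda x,y,z:cast(c,180+x/2.5-.3,85+y/2.5-.3,z)
A={'before':([(161,194),(343,187),(443,340),(360,503),(174,515),(73,359)],[30,-30,-90,-150,150,90]),
'after':([(93,270),(410,247),(427,430),(273,539),(101,455)],[60,-60,-120,180,120])}
for k,(px,an) in A.items():
    L=np.array([P(x,y,96) for x,y in px])[:,:2];a=np.radians(an)
    r=least_squares(lambda p:(np.c_[p[0]+p[3]*np.cos(a+p[2]),p[1]+p[3]*np.sin(a+p[2])]-L).ravel(),[550,65,0,120])
    print(k,r.x,np.degrees(r.x[2]),r.fun.reshape(-1,2).round(1).tolist())
def circ(f,z,box):  # dark knob / orange etc centroid
    im=cv2.imread(f);g=cv2.cvtColor(im,cv2.COLOR_BGR2GRAY);x0,y0,x1,y1=box
    m=(g[y0:y1,x0:x1]<48).astype('uint8');n,l,s,ce=cv2.connectedComponentsWithStats(m);i=1+np.argmax(s[1:,4]);print(s[i]);u,v=ce[i]+[x0,y0];return cast(c,u,v,z)
# symmetric-crank angle: knob (254,439)->(204,429)
h=P(254,340,152)
for q in((254,439),(204,429)):
    k=P(*q,198);print(np.degrees(np.arctan2(*(k-h)[1::-1]))%360)
k0=circ('pics/top0.png',198,(265,250,300,272));k1=circ('pics/top6.png',198,(250,245,272,268));print(k0,k1)
for k in(k0,k1):print(np.degrees(np.arctan2(*(k-h)[1::-1]))%360)
d=P(245,146,149);print(np.degrees(np.arctan2(*(d-h)[1::-1])))
E
```

```text
before [5.50534785e+02 6.53348180e+01 6.00306485e-02 1.17825283e+02] 3.4395028005725607 [[-1.2, -0.3], [0.0, 0.3], [1.4, -0.1], [-1.0, -0.4], [-0.2, 1.0], [1.0, -0.5]]
after [5.49273165e+02 6.57213049e+01 8.35308898e-02 1.18505932e+02] 4.785967446660413 [[-0.0, 0.1], [0.4, -0.3], [-0.1, 0.1], [0.3, 0.8], [-0.5, -0.6]]
183.53148685627482
155.99340275017946
[ 10   2  14  15 159]
[  4   3  17  15 187]
[493.68029449  60.89217967 198.        ] [499.02095677  87.609696   198.        ]
184.47654018700212
156.47334576399354
3.676509584862558
```

The lids put the wheel about 1.35° past centre, and the gripper reading agrees within a quarter degree. That is about 3 mm at the pot, so I'll regrip and nudge it back.

arm_command(
  rows=[
    {"translation":[0.02,-0.03,0],"roll":0},
    {"translation":[0.05,-0.075,0],"roll":0},
    {"translation":[0.08,-0.12,0],"roll":0},
    {"translation":[0.11,-0.165,0],"roll":0},
    {"translation":[0.14,-0.21,0],"roll":0},
    {"translation":[0.17,-0.255,0],"roll":0},
    {"translation":[0.19,-0.285,0],"roll":0},
    {"translation":[0.2,-0.2995,0],"roll":0},
    {"translation":[0.2,-0.2995,0],"roll":0},
    {"translation":[0.2,-0.2995,0],"roll":0},
  ],
)

```text
time_s: 34.2
tcp_pos: [498.1, 93.8, 240.8]
tcp_rot: [[0.437, -0.001, -0.899], [0.899, 0.001, 0.437], [0.0, -1.0, 0.001]]
ft_force: [-0.6, 0.1, -0.4]
grip_width: 85.7
```

arm_command(
  rows=[
    {"translation":[0,0,-0.02],"roll":0},
    {"translation":[0,0,-0.045],"roll":0},
    {"translation":[0,0,-0.065],"roll":0},
    {"translation":[0,0,-0.074],"roll":0},
    {"translation":[0,0,-0.074],"roll":0},
    {"translation":[0,0,-0.074],"roll":0},
  ],
)

```text
time_s: 34.95
tcp_pos: [499.2, 93.4, 168.0]
tcp_rot: [[0.438, 0.002, -0.899], [0.899, 0.0, 0.438], [0.001, -1.0, -0.002]]
ft_force: [0.6, 0.5, 0.5]
grip_width: 85.5
```

arm_command(
  rows=[
    {"translation":[0,0,0],"roll":0},
    {"translation":[0,0,0],"roll":0},
    {"translation":[0,0,0],"roll":0},
    {"translation":[0,0,0],"roll":0},
    {"translation":[0,0,0],"roll":0},
    {"translation":[0,0,0],"roll":0},
  ],
  claw=1,
  squeeze=30,
)

```text
time_s: 35.7
tcp_pos: [499.2, 93.1, 167.3]
tcp_rot: [[0.438, 0.001, -0.899], [0.899, 0.0, 0.438], [0.001, -1.0, -0.001]]
ft_force: [0.7, 0.1, 2.3]
grip_width: 20.6
```

```bash
python3 - <<'E'
from h import *
s=bot.read_state();p=s['tcp_pos'][:2];print(s['tcp_pos'],s['grip_width'],s['ft_force'],np.degrees(np.arctan2(*(p-[550.57,66.29])[::-1])))
E
```

```text
[499.23533865  93.12122882 167.28464655] 20.601324716996082 [0.74506528 0.14381153 2.34945516] 152.40515752171424
```

arm_command(
  rows=[
    {"translation":[-0.0002,-0.0004,0],"roll":0},
    {"translation":[-0.0004,-0.0008,0],"roll":0},
    {"translation":[-0.0004,-0.0008,0],"roll":0},
    {"translation":[-0.0004,-0.0008,0],"roll":0},
  ],
)

```text
time_s: 36.2
tcp_pos: [498.7, 92.0, 167.3]
tcp_rot: [[0.438, 0.001, -0.899], [0.899, -0.0, 0.438], [0.0, -1.0, -0.001]]
ft_force: [0.3, -0.1, 4.1]
grip_width: 20.3
```

```bash
python3 - <<'E'
from h import *
s=bot.read_state();p=s['tcp_pos'][:2];print(s['tcp_pos'],s['grip_width'],s['ft_force'],np.degrees(np.arctan2(*(p-[550.57,66.29])[::-1])))
E
```

```text
[498.65213135  92.01278643 167.30291578] 20.334451846185132 [ 0.33173785 -0.14062364  4.129362  ] 153.64381532699795
```

arm_command(
  rows=[
    {"translation":[0,0,0],"roll":0},
    {"translation":[0,0,0],"roll":0},
    {"translation":[0,0,0],"roll":0},
    {"translation":[0,0,0],"roll":0},
    {"translation":[0,0,0],"roll":0},
  ],
  claw=-1,
)

```text
time_s: 36.83
tcp_pos: [498.3, 92.2, 166.7]
tcp_rot: [[0.438, -0.0, -0.899], [0.899, 0.0, 0.438], [-0.0, -1.0, 0.0]]
ft_force: [0.8, 0.0, -0.1]
grip_width: 85.1
```

arm_command(
  rows=[
    {"translation":[0,0,0.025],"roll":0},
    {"translation":[0,0,0.06],"roll":0},
    {"translation":[0,0,0.075],"roll":0},
    {"translation":[-0.03,0.045,0.075],"roll":0},
    {"translation":[-0.06,0.09,0.075],"roll":0},
    {"translation":[-0.09,0.135,0.075],"roll":0},
    {"translation":[-0.12,0.18,0.075],"roll":0},
    {"translation":[-0.15,0.225,0.075],"roll":0},
    {"translation":[-0.18,0.27,0.075],"roll":0},
    {"translation":[-0.2,0.3,0.075],"roll":0},
  ],
)

```text
time_s: 38.08
tcp_pos: [296.6, 393.7, 241.2]
tcp_rot: [[0.437, -0.001, -0.9], [0.9, -0.0, 0.437], [-0.001, -1.0, 0.0]]
ft_force: [1.2, -0.6, 0.0]
grip_width: 85.5
```

```bash
python3 - <<'E'
from h import *
s=bot.read_state(); print(s['time_s'],s['tcp_pos'].round(2))
for n in('top','side'):
    im=bot.camera(n); cv2.imwrite(f'pics/{n}7.png',im[:,:,::-1])
im=cv2.imread('pics/top7.png');cv2.imwrite('pics/top7z.png',cv2.convertScaleAbs(cv2.resize(im[85:325,180:400],None,fx=2.5,fy=2.5,interpolation=cv2.INTER_CUBIC),alpha=1.5))
im=cv2.imread('pics/side7.png');cv2.imwrite('pics/side7z.png',cv2.convertScaleAbs(cv2.resize(im[150:350,180:440],None,fx=3,fy=3),alpha=1.4))
# rotation between image 6 and 7 by knob centroid
c=bot.calibration('top')
for f in('top6','top7'):
    g=cv2.cvtColor(cv2.imread(f'pics/{f}.png'),cv2.COLOR_BGR2GRAY)[245:268,250:272]
    n,l,st,ce=cv2.connectedComponentsWithStats((g<48).astype('uint8'));i=1+np.argmax(st[1:,4])
    k=cast(c,*(ce[i]+[250,245]),198);print(f,k,np.degrees(np.arctan2(k[1]-65.3,k[0]-550.4)))
E
```

```text
38.075 [296.61 393.73 241.2 ]
top6 [499.02095677  87.609696   198.        ] 156.528655406833
top7 [499.34505605  88.39261123 198.        ] 155.6623318212863
```

View pics/top7z.png

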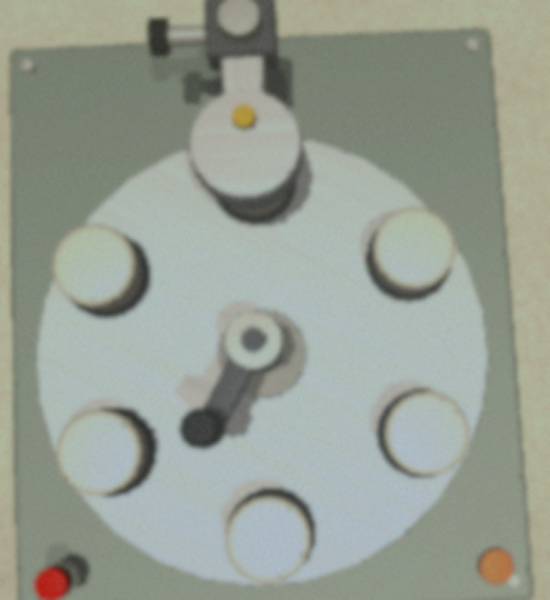

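View pics/side7z.png

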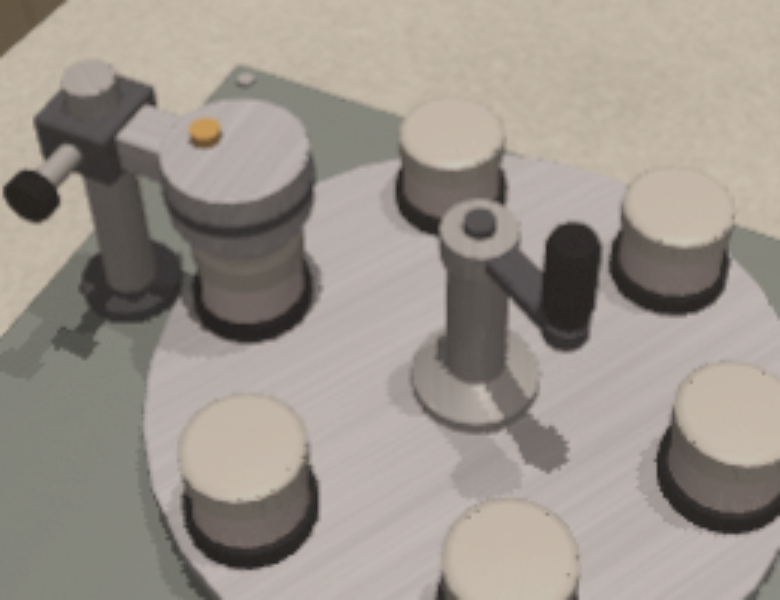

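```bash
python3 - <<'E'
from h import *
from scipy.optimize import least_squares
c=bot.calibration('top')
P=lambda x,y,z:cast(c,180+x/2.5-.3,85+y/2.5-.3,z)
A={'6':([(93,270),(410,247),(427,430),(273,539),(101,455)],[60,-60,-120,180,120]),'7':([(94.5,266.5),(412,249.5),(425,433),(269,538),(100.5,452)],[60,-60,-120,180,120])}
for k,(px,an) in A.items():
    L=np.array([P(x,y,96) for x,y in px])[:,:2];a=np.radians(an)
    r=least_squares(lambda p:(np.c_[p[0]+p[3]*np.cos(a+p[2]),p[1]+p[3]*np.sin(a+p[2])]-L).ravel(),[550,65,0,120])
    print(k,r.x,np.degrees(r.x[2]),r.fun.reshape(-1,2).round(1).tolist())
# rotation 6->7 and 0->7 by rectifying plane z=96 about axis, and polar phase correlation
def polar(f,z=96):
    im=cv2.cvtColor(cv2.imread(f),cv2.COLOR_BGR2GRAY).astype('float32')
    th=np.radians(np.arange(0,360,.25));rr=np.arange(90,150,2.)
    m=np.array([[proj(c,[550.0+r*np.cos(t),65.5+r*np.sin(t),z]) for r in rr] for t in th],'float32')
    return cv2.remap(im,m[...,0],m[...,1],cv2.INTER_LINEAR)
p=[polar(f'pics/top{i}.png') for i in(0,6,7)]
sel=np.arange(160,1280) # 40..320 deg, away from detector
def shift(a,b,s0):
    best=[]
    for s in np.arange(s0-24,s0+25):
        x=np.roll(a,s,0)[sel];y=b[sel];best.append((np.corrcoef(x.ravel(),y.ravel())[0,1],s*.25))
    return max(best)
print(shift(p[1],p[2],0),shift(p[0],p[1],-120),shift(p[0],p[2],-120),shift(p[0],p[2],120))
E
```

```text
6 [5.49273165e+02 6.57213049e+01 8.35308898e-02 1.18505932e+02] 4.785967446660413 [[-0.0, 0.1], [0.4, -0.3], [-0.1, 0.1], [0.3, 0.8], [-0.5, -0.6]]
7 [5.49501015e+02 6.56735686e+01 6.48759289e-02 1.18247982e+02] 3.717116915112424 [[-0.2, -0.3], [0.3, -0.1], [0.1, -0.1], [-0.0, 0.5], [-0.2, -0.0]]
(np.float64(0.9972969070522365), np.float64(-1.0)) (np.float64(0.932345496318327), np.float64(-28.75)) (np.float64(0.9197812421993208), np.float64(-29.75)) (np.float64(0.9032302589275323), np.float64(30.0))
```

The wheel is now -29.75° from its start, against a target of -30°, so the pot is about 0.5 mm off centre. The detector is unmoved and the hand is clear, so I'll hand it in.

```bash
python3 -c "
from station import bot
s=bot.read_state();print(s['time_s'],s['ft_force']);print(bot.close_job())"
```

```text
38.175 [ 0.92201214 -0.38771035 -0.00913543]
the job is handed in; nothing more can be done
None
```

The bad lid is pressed home and its pot now stands under the detector, with the crank released. I handed the job in at 38 s.

- **Finding it:** I turned the wheel by the crank at about 24°/s. Five pots passed the detector at about 1 N of drag. The pot that starts at 30° pushed back at about 10 N, a little above the stated 5–8 N.
- **Pressing:** I backed that pot out to about 70° from the detector and pressed its lid with the shut fingertips. Contact was at 99.8 mm, it gave at about 12 N, and it stopped firmly at 96.0 mm. The highest force read was 22 N.
- **Centring:** Bringing it back under the detector met no rubbing. The first placing was about 1.3° past centre, so I regripped and nudged it back.
- **Last checks:** The wheel stands about 0.25° from the ideal angle, roughly 0.5 mm at the pot. The pots are in their sockets, the detector has not moved, and the gripper is clear.
- **Disagreements:** A rougher check from the knob's dark blob put the wheel about 1° off. I discounted it because its outline is shaded. My very first move call was refused for a missing roll value, and nothing moved.

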